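# Offer a heel block up to a cemented shoe

## Task

Pick up the taller of the two heel blocks lying on the wooden board, carry it over the tool rack, and offer it up to the heel seat of the upturned shoe: underside down, the straight edge towards the toe, squarely over the seat and hovering about a centimetre above it. The cement is wet and grabs at a touch, so the block must never touch the shoe; do not strike the rack and leave everything else standing where it is. Finish while still holding the block there, still: do not set it down or let go.

Things in the scene. Friction and masses are not known exactly. Their poses are not given: they have to be found in the camera images.
- heel_tall_center (a point): middle of the TALLER heel block, half-way up: 32 mm high, dark stacked wood with black rubber top, D-shaped from above, 60 mm long (x) by 58 wide (y), loose, 0.06-0.13 kg. x points to the straight edge, 30 mm away; the other end is half-round; z up. Flat sides 58 mm apart run from 1 mm behind this point to the straight edge: grip across y. Lies flat, some 130 mm from the lower block
- heel_tall_under (a point): centre of the underside of the taller block, 16 mm below heel_tall_center, same axes
- heel_tall_breast (a point): middle of the straight edge of the taller block, half-way up: 30 mm from heel_tall_center along its x
- heel_tall: the taller heel block itself; origin at the centre of its underside
- heel_low_center (a point): the LOWER heel block, loose, the same D outline but only 15.5 mm high; the point is its middle. Leave it alone
- board: flat wooden board, fixed, 250 (x) by 150 (y) by 12 mm thick, both heel blocks lie on it; origin at the centre of its underside on the table
- seat (a point): centre of the heel seat, a rough level D-shaped patch (60 x 58 mm) 150 mm above the table on the sole of the upturned dark-blue shoe; x points to the toe, z up. The block belongs over it with its x the same way. From 36 mm ahead the sole rises gently: 9 mm higher at 75 mm, 30 mm higher at 160 mm from this point. Shoe 67 mm wide at the heel, 95 mm at the forepart
- toe (a point): toe end of the shoe's sole, 224 mm ahead of the seat centre, 175 mm above the table
- shoe: the upturned shoe, fixed, on a steel jack with a 190 by 130 mm foot plate; origin on the table below the seat centre, x to the toe
- rack: wooden rack of hand tools, fixed, 300 mm long (its x) by 70 mm wide (its y), handles up to 200 mm high, standing between the board and the shoe (board and shoe may be on either side); origin at the centre of its underside
- rack_top (a point): point over the middle of the rack at the height of its tallest handle, 200 mm above the table; axes as the rack
- glue_tin: tin, 84 mm across, 110 mm high, origin under its centre; leave alone
- water_bottle: clear bottle, 64 mm across, 210 mm high, origin under its centre; leave alone
- jar: glass jar, 68 mm across, 85 mm high, origin under its centre; leave alone
- nail_cup: small steel cup, 52 mm across, 38 mm high, origin under its centre; leave alone
- brush: small brush lying flat, 160 mm long along its x, origin beneath it; leave alone
- hammer: hammer lying flat, along its x, origin beneath it; leave alone
- last: loose wooden shoe last standing sole down, 260 mm long, its origin on the table at the heel, 36 mm from the heel end, x to the toe, about 90 mm high; leave alone

How it is judged:
By the outcome, as a careful person would: the job done as asked, in the order asked, and still so for the second after the job is handed in, while the arm keeps its last pose, push and grip.
It also fails if it takes over 43 s, if anything falls off the work surface, if the arm or the gripper's body presses on something with over 40 N, if the wrist force passes 120 N, or if a joint passes its speed limit or range.

## Robot

A 6-joint arm with a two-finger parallel gripper is mounted at the origin on the work surface. World frame = base frame: x ahead of the robot, y to its left, z up, the work surface at z = 0. Lengths are in m, angles in rad, forces in N, time in s.
With the tool pointing down it reaches from about 0.325 to 0.775 m from the base axis. Payload 5.5 kg.
Tool frame: the origin (TCP) lies at the very end of the fingers, on their centre line; the grasp point (between the pads) lies 19 mm behind it; z points along the fingers, y is the line along which they close (so a half turn about z gives the same grasp; the last joint's range is limited). The gripper opens to 85 mm and grips with 20 to 120 N. Pads are 22 mm wide; open, the fingers measure 114 mm over their backs; the gripper's body (76 mm by 85 mm) begins 54 mm behind the grasp point. The pads swing forward as they close: fully open they stand 13 mm farther back than shut.
Start: joints at [1.082, 0.091, 1.231, -0, 1.82, -0.057], TCP at [0.251, 0.545, 0.231] pointing down, gripper open.
Joint ranges: [-2.87, 2.87], [-0.86, 2.18], [0.17, 2.46], [-1.51, 4.65], [0.06, 2.69], [-2.65, 2.65]. Speed limits (rad/s): [2.57, 2.57, 3.01, 3.14, 3.14, 3.14].

## Interface

Orientations are given as a 3x3 rotation matrix whose columns are the frame's x, y, z axes.
In Python, from station import arm, optics, spotter gives the robot as it stands.
- The arm moves only by the shell command python3 -m pendant 'ROWS' [FORCE]. ROWS is JSON, one flat list of numbers, 7 for each row, row after row: the shift along the tool's x, y, z in cm, then the turn, a rotation vector about the tool's x, y, z in rad, then the finger opening in cm, from 0 to 8.54. A call has 1 to 8 rows; each row is the pose to reach, as a shift and turn from the pose commanded when the call began, along the tool's axes at that moment; what a row does not reach only later rows make up. A row lasts 1/12 s, in which the tool goes at most 41.7 mm and 7.16 degrees, less where a joint would pass 70% of its speed; a pose out of reach is approached as far as the arm can. A call with a gripper value outside its range is refused whole. The fingers move at their own pace and stop on an object; FORCE is the grip in N (left out, the last holds). Time passes only in rows, so rows that repeat a pose let the fingers close. It gives the time, the measured TCP pose, the force, the opening and the grip force at its end, in the units of the state.
- arm.get_state(): the state, without advancing time (a new reading comes with each control period).
- optics.capture(name): name is "scene" or "top"; returns (picture, depth): 384x512x3 uint8, red, green, blue; 384x512 float32, m along the optical axis (not along the pixel's ray), 0 where there is no reading.
- optics.camera_params(name): a dict with "intrinsics" (3x3 intrinsics, pixels), "dist" ([k1, k2, p1, p2, k3] as OpenCV has them; the pictures are not rectified), "position" and "rotation" of the camera in the world. Camera axes: x right, y down, z forward; pixel columns grow to the right and rows downward; lengths in m; the calibration is good to about 2 mm. A picture is of the moment at which its call begins. camera_params takes no time and is no camera call.
- arm.finish_job(): hands the job in; it is judged then, once.
Trained networks look in the newest picture that a camera, given by its name, has taken for a name from the list of things; names that differ only in an ending like _2 or _b are one class to them, and where a whole thing is asked for, a point or a joint stands for the part that bears it (a point fixed in the world has none). Each returns a list of dicts, best first, with "confidence" (0 to 1); they miss things now and then, are a little off and sometimes report something else, mostly with a low value. They report only what shows in the picture. A call takes as long as a camera call.
- spotter.outline_of(camera, name): "pixels" (384x512 bool, what is visible of it) and "box" ([centre column, centre row, width, height] in pixels, round what is visible of it).
The state is a dict: "time": time; "joints": joint angles; "qvel": joint speeds; "tau": joint torques, N m; "tcp_pos": TCP position; "ee_rot": TCP orientation; "ft_force": force on the tool from outside, world axes, zero at the start; "wrist_torque": the same for the moment, N m; "opening": opening from 0.0 (shut) to 1.0 (fully open); "gripper_force": force on a finger pad.
Only numpy, scipy, OpenCV 4.12 (cv2) and the standard library are available. Lean on these libraries where they do the work, as an engineer would, in place of code of your own. Each camera call takes 0.05 s, during which the arm holds its last target. There are 200 camera calls.

## Working session

There is one attempt and no reset: what is moved stays moved. The work goes in short steps, Python scripts to look and compute and a shell command to move; the robot and the scene stay as the last step left them, time stands still between calls to the robot, and variables do not carry over. Pictures are saved under pics/ and viewed, at most 10 in all, crops included, and the job is handed in when it is done.

```bash
mkdir -p pics
cat > h.py <<'E'
import numpy as np, cv2
from station import arm, optics, spotter
def world(cam, depth, mask):
    p=optics.camera_params(cam); K=np.array(p["intrinsics"]); d=np.array(p["dist"])
    v,u=np.nonzero(mask&(depth>0)); z=depth[v,u]
    n=cv2.undistortPoints(np.stack([u,v],1).astype(np.float64)[:,None],K,d)[:,0]
    return (np.c_[n*z[:,None],z])@np.array(p["rotation"]).T+np.array(p["position"]), np.c_[u,v]
E
python3 - <<'E'
from h import *
s=arm.get_state(); print({k:np.round(v,3).tolist() for k,v in s.items()})
for c in("scene","top"):
    im,d=optics.capture(c); cv2.imwrite(f"pics/{c}0.png",im[...,::-1]); np.save(f"{c}.npy",d)
    p=optics.camera_params(c);print(c,np.round(p["position"],3),np.round(p["rotation"],3).tolist())
    for n in("heel_tall","heel_low_center","shoe","rack","board","seat","toe"):
        for o in spotter.outline_of(c,n)[:2]:
            w,_=world(c,d,o["pixels"]); 
            if len(w): print(n,round(o["confidence"],2),np.round(o["box"]),len(w),np.round(np.median(w,0),3),np.round(np.percentile(w,[2,98],axis=0),3).tolist())
E
```

```text
{'time': 0.0, 'joints': [1.082, 0.092, 1.232, 0.0, 1.82, -0.057], 'qvel': [0.002, 0.001, -0.001, 0.001, -0.0, -0.001], 'tau': [0.0, -45.873, -41.802, -0.0, 0.012, 0.0], 'tcp_pos': [0.251, 0.545, 0.23], 'ee_rot': [[-0.908, 0.419, -0.001], [0.419, 0.908, -0.002], [0.0, -0.002, -1.0]], 'ft_force': [0.135, 0.813, -0.633], 'wrist_torque': [0.012, -0.016, -0.02], 'gripper_force': 0.0, 'opening': 0.999}
scene [ 1.228 -0.61   1.157] [[0.689, 0.539, -0.484], [0.725, -0.518, 0.455], [-0.006, -0.664, -0.748]]
heel_tall 0.53 [195. 247.  21.  21.] 337 [ 0.558 -0.231  0.044] [[0.524, -0.258, 0.014], [0.587, -0.194, 0.049]]
heel_low_center 0.69 [174. 229.  20.  14.] 232 [ 0.43  -0.235  0.028] [[0.397, -0.262, 0.018], [0.458, -0.202, 0.032]]
heel_low_center 0.64 [313. 173.  76.  58.] 2928 [0.621 0.259 0.12 ] [[0.502, 0.196, 0.001], [0.741, 0.354, 0.183]]
shoe 0.81 [315. 173.  77.  55.] 2735 [0.623 0.258 0.128] [[0.513, 0.2, 0.008], [0.74, 0.339, 0.183]]
rack 0.93 [247. 204.  72.  82.] 2764 [ 0.566 -0.013  0.103] [[0.413, -0.046, 0.006], [0.706, 0.021, 0.194]]
rack 0.73 [195. 246.  22.  21.] 317 [ 0.
[... 756 characters left out ...]
 563 [0.777 0.018 0.108] [[0.749, -0.022, -0.001], [0.822, 0.062, 0.115]]
shoe 0.94 [187. 163.  58.  84.] 2615 [0.619 0.268 0.153] [[0.499, 0.202, 0.007], [0.738, 0.343, 0.182]]
shoe 0.28 [103. 187.  37.  63.] 1440 [0.544 0.584 0.067] [[0.436, 0.537, 0.009], [0.657, 0.655, 0.096]]
rack 0.81 [263. 181.  30.  88.] 1683 [0.558 0.001 0.106] [[0.412, -0.04, 0.015], [0.701, 0.038, 0.198]]
board 0.96 [328. 205.  47.  72.] 2307 [ 0.483 -0.226  0.012] [[0.363, -0.302, 0.005], [0.603, -0.157, 0.018]]
seat 0.85 [189. 163.  58.  81.] 2644 [0.621 0.27  0.153] [[0.502, 0.202, 0.007], [0.74, 0.347, 0.182]]
toe 0.85 [187. 163.  59.  87.] 2675 [0.62  0.269 0.152] [[0.499, 0.201, 0.005], [0.74, 0.345, 0.182]]
```

```bash
python3 -c "
import cv2,numpy as np
a=cv2.imread('pics/scene0.png');b=cv2.imread('pics/top0.png')
cv2.imwrite('pics/s1.png',cv2.resize(a,(800,600)));cv2.imwrite('pics/t1.png',cv2.resize(b,(800,600)))"
```

```text
(no output)
```

View pics/s1.png

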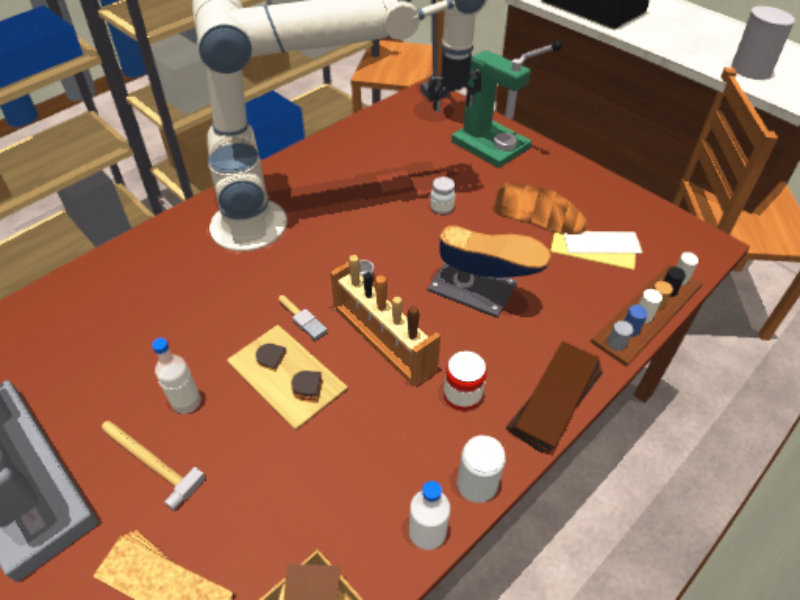

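View pics/t1.png

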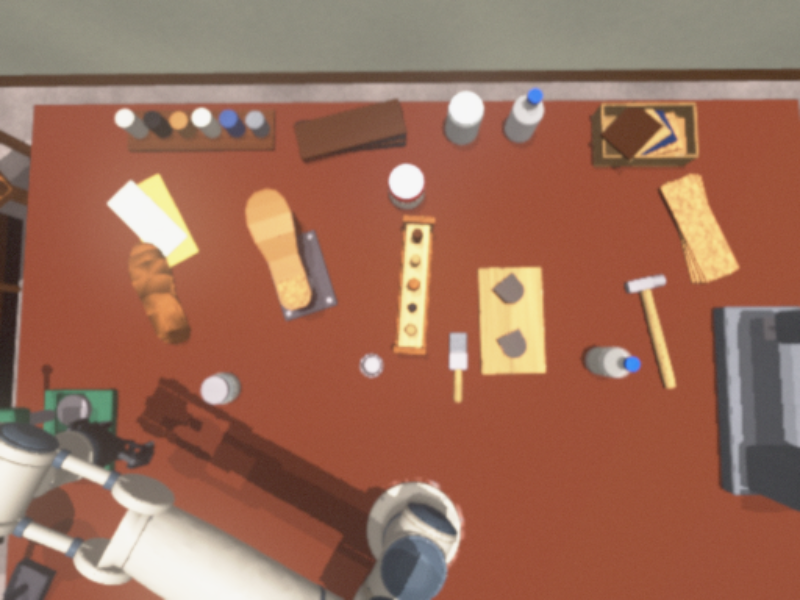

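```bash
cat > fit.py <<'E'
from h import *
from scipy.optimize import minimize
a=np.linspace(np.pi/2,3*np.pi/2,25)
D=np.r_[[[.030,-.029],[.030,.029]],np.c_[-.001+.029*np.cos(a),.029*np.sin(a)]]
def proj(cam,P,off=0):
    p=optics.camera_params(cam);R=np.array(p["rotation"]).T
    return cv2.projectPoints((P-np.array(p["position"]))@R.T,np.zeros(3),np.zeros(3),np.array(p["intrinsics"]),np.array(p["dist"]))[0][:,0]
def prism(q,z0,z1):
    c,s=np.cos(q[2]),np.sin(q[2]); xy=D@np.array([[c,s],[-s,c]])+q[:2]
    return np.r_[np.c_[xy,np.full(len(xy),z0)],np.c_[xy,np.full(len(xy),z1)]]
def sil(cam,P,S=8):
    uv=(proj(cam,P)+.5)*S
    m=np.zeros((384*S,512*S),np.uint8); cv2.fillConvexPoly(m,cv2.convexHull(np.round(uv).astype(np.int32)),255)
    return cv2.resize(m,(512,384),interpolation=cv2.INTER_AREA)/255.
E
python3 - <<'E'
from fit import *
ims={c:cv2.imread(f"pics/{c}0.png") for c in("scene","top")}
deps={c:np.load(c+".npy") for c in ims}
for cams in(("top",),("scene",),("top","scene")):
    tg={}
    for c in cams:
        g=ims[c].astype(float); roi=sil(c,np.array([[.552+dx,-.223+dy,z] for dx in(-.045,.045) for dy in(-.045,.045) for z in(.012,.044)]))>.5
        wood=np.median(g[roi&(g.sum(2)>350)],0); dark=np.percentile(g[roi],15,axis=0)
        k=wood-dark; f=np.clip(((wood-g)@k)/(k@k),0,1); tg[c]=(f,roi)
    def cost(q): return sum(((sil(c,prism(q,.012,.044))-f)[r]**2).sum() for c,(f,r) in tg.items())
    best=min((minimize(cost,[.552,-.223,t],method="Nelder-Mead",options=dict(initial_simplex=[[.552,-.223,t],[.558,-.223,t],[.552,-.217,t],[.552,-.223,t+.3]],xatol=1e-4)) for t in np.arange(-3,3.2,.8)),key=lambda r:r.fun)
    print(cams,np.round(best.x,4),round(best.fun,1))
# depth top points
for c in ims:
    w,_=world(c,deps[c],np.ones((384,512),bool))
    m=(abs(w[:,0]-.552)<.05)&(abs(w[:,1]+.223)<.05)&(w[:,2]>.038); t=w[m]; print(c,"blk top",len(t),t.mean(0).round(4),(t[:,:2].min(0)+t[:,:2].max(0))/2)
    m=(w[:,0]>.45)&(w[:,0]<.82)&(w[:,1]>.16)&(w[:,1]<.42)&(w[:,2]>.135)&(w[:,2]<.2); s=w[m]
    r=cv2.minAreaRect(s[:,:2].astype(np.float32)); print(c,"sole",len(s),r)
    np.save(f"sole_{c}.npy",s)
    # axis & profile
    mu=s[:,:2].mean(0); ax=np.linalg.svd(s[:,:2]-mu,full_matrices=False)[2][0]; ax*=np.sign(ax[0])
    t=(s[:,:2]-mu)@ax; y=(s[:,:2]-mu)@[-ax[1],ax[0]]
    print(mu,ax,np.arctan2(ax[1],ax[0]))
    for b in np.arange(t.min(),t.max(),.015):
        k=(t>=b)&(t<b+.015)&(s[:,2]>.143)
        if k.sum()>3: print(round(b,3),k.sum(),np.round([np.median(s[k,2]),y[k].min(),y[k].max()],4))
    x=ims[c]
x=ims["top"]; cv2.imwrite("pics/c1.png",np.hstack([cv2.resize(x[115:215,145:225],(400,500),interpolation=cv2.INTER_CUBIC),cv2.resize(x[160:240,300:364],(400,500),interpolation=cv2.INTER_CUBIC)]))
E
```

```text
('top',) [ 0.5496 -0.2236  0.6567] 3.5
('scene',) [ 0.5494 -0.2263  0.7038] 3.9
('top', 'scene') [ 0.5492 -0.2253  0.7092] 12.2
scene blk top 251 [ 0.5531 -0.2275  0.0445] [ 0.55509788 -0.2244215 ]
scene sole 1333 ((0.625251054763794, 0.286752313375473), (0.2597954273223877, 0.09915424883365631), 12.806609153747559)
[0.64492306 0.27762701] [0.96208923 0.27273487] 0.2762345244419709
-0.146 34 [ 0.1506 -0.0211  0.0332]
-0.131 54 [ 0.1519 -0.0285  0.0394]
-0.116 52 [ 0.1518 -0.0305  0.038 ]
-0.101 55 [ 0.1524 -0.0303  0.0431]
-0.086 53 [ 0.1512 -0.0283  0.0389]
-0.071 55 [ 0.1536 -0.0286  0.0411]
-0.056 58 [ 0.1568 -0.0289  0.0452]
-0.041 61 [ 0.1606 -0.0261  0.0442]
-0.026 68 [ 0.1652 -0.0308  0.0511]
-0.011 75 [ 0.1703 -0.0316  0.049 ]
0.004 87 [ 0.1758 -0.0336  0.0525]
0.019 98 [ 0.1781 -0.0364  0.0565]
0.034 102 [ 0.1794 -0.0355  0.0604]
0.049 108 [ 0.1807 -0.0392  0.0572]
0.064 106 [ 0.18   -0.0336  0.0567]
0.079 91 [ 0.1789 -0.0311  0.0574]
0.094 74 [ 0.1778 -0.0234  0.0436]
0.109 18 [ 0.1717 -0.0063  0.0305]Traceback (most recent call last):
  File "<stdin>", line 15, in <module>
  File "h.py", line 4, in world
    p=optics.camera_params(cam); K=np.array(p["intrinsics"]); d=np.array(p["dist"])
ValueError: time passes only in moves, steps and waits
```

```bash
sed -i 's/^def world/import functools\nget=optics.camera_params\n@functools.lru_cache\ndef _p(c): return get(c)\noptics_params=_p\ndef world/; s/p=optics.camera_params/p=_p/' h.py; sed -i 's/p=optics.camera_params/p=_p/; s/^from h import \*/from h import *\nfrom h import _p/' fit.py
python3 - <<'E'
from fit import *
ims={c:cv2.imread(f"pics/{c}0.png") for c in("scene","top")}
for c in ims:
    w,_=world(c,np.load(c+".npy"),np.ones((384,512),bool))
    m=(abs(w[:,0]-.552)<.05)&(abs(w[:,1]+.223)<.05)&(w[:,2]>.038); t=w[m]; print(c,"blk top",len(t),t.mean(0).round(4))
    m=(w[:,0]>.45)&(w[:,0]<.82)&(w[:,1]>.16)&(w[:,1]<.42)&(w[:,2]>.143)&(w[:,2]<.2); s=w[m]; np.save(f"sole_{c}.npy",s)
    ax=np.array([np.cos(.275),np.sin(.275)]); t=s[:,:2]@ax; y=s[:,:2]@[-ax[1],ax[0]]
    print(c,"ends",t.min(),t.max())
    for b in np.arange(t.min(),t.max(),.015):
        k=(t>=b)&(t<b+.015)
        if k.sum()>3: print(round(b-t.min(),3),k.sum(),np.round([np.median(s[k,2]),y[k].min(),y[k].max(),(y[k].min()+y[k].max())/2],4))
x=ims["top"]; y=ims["scene"];r=lambda i:cv2.resize(i,(400,500),interpolation=cv2.INTER_CUBIC)
cv2.imwrite("pics/c1.png",np.hstack([r(x[115:215,145:225]),r(y[125:225,275:355])]))
E
```

```text
scene blk top 251 [ 0.5531 -0.2275  0.0445]
scene ends 0.549967279754308 0.809291400174123
0.0 34 [0.1506 0.0709 0.1251 0.098 ]
0.015 54 [0.1519 0.0634 0.1313 0.0973]
0.03 52 [0.1518 0.0614 0.1299 0.0957]
0.045 55 [0.1524 0.0616 0.1351 0.0983]
0.06 53 [0.1512 0.0637 0.1308 0.0973]
0.075 55 [0.1536 0.0634 0.1331 0.0983]
0.09 58 [0.1568 0.0631 0.1372 0.1002]
0.105 61 [0.1606 0.0659 0.1362 0.1011]
0.12 68 [0.1652 0.0612 0.1431 0.1022]
0.135 75 [0.1703 0.0605 0.1411 0.1008]
0.15 86 [0.1758 0.0585 0.1445 0.1015]
0.165 99 [0.1781 0.0557 0.1486 0.1021]
0.18 102 [0.1794 0.0566 0.1526 0.1046]
0.195 108 [0.1807 0.0529 0.1494 0.1011]
0.21 106 [0.18   0.0585 0.1488 0.1037]
0.225 91 [0.1789 0.061  0.1496 0.1053]
0.24 74 [0.1778 0.0688 0.1358 0.1023]
0.255 18 [0.1717 0.0859 0.1227 0.1043]
top blk top 233 [ 0.553  -0.223   0.0435]
top ends 0.5521958911557674 0.8097758358693593
0.0 69 [0.1499 0.0723 0.126  0.0992]
0.015 86 [0.1504 0.065  0.1323 0.0987]
0.03 92 [0.1502 0.0657 0.1337 0.0997]
0.045 92 [0.1504 0.0662 0.1339 0.1001]
0.06 90 [0.1505 0.0671 0.1336 0.1004]
0.075 93 [0.1525 0.0681 0.1339 0.101 ]
0.09 94 [0.1558 0.0685 0.1344 0.1015]
0.105 96 [0.159  0.0692 0.1353 0.1022]
0.12 107 [0.1644 0.0664 0.1395 0.103 ]
0.135 120 [0.1703 0.0638 0.1448 0.1043]
0.15 135 [0.1745 0.0619 0.1484 0.1052]
0.165 131 [0.1769 0.0605 0.1511 0.1058]
0.18 133 [0.1789 0.06   0.154  0.107 ]
0.195 124 [0.1794 0.0589 0.1517 0.1053]
0.21 120 [0.1788 0.0617 0.1508 0.1063]
0.225 97 [0.1786 0.0651 0.1477 0.1064]
0.24 72 [0.1765 0.0782 0.1398 0.109 ]
0.255 5 [0.1737 0.0928 0.117  0.1049]
```

View pics/c1.png

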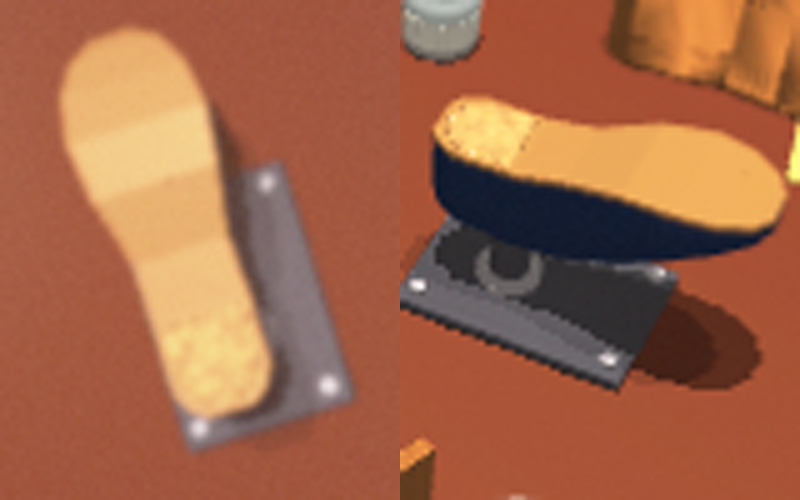

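```bash
cat > rel.py <<'E'
import sys,numpy as np
from h import arm
from scipy.spatial.transform import Rotation as R
def rel(x,y,z,yaw):
    s=arm.get_state(); E=np.array(s["ee_rot"]); c,q=np.cos(yaw),np.sin(yaw)
    T=np.array([[c,q,0],[q,-c,0],[0,0,-1]])
    print("t",round(s["time"],2),"pos",np.round(s["tcp_pos"],4),"yaw",round(np.arctan2(E[1,0],E[0,0]),4),"open",round(s["opening"],3),"grip",round(s["gripper_force"],1),"ft",np.round(s["ft_force"],1),"j",np.round(s["joints"],2))
    print("shift cm",np.round(E.T@(np.array([x,y,z])-s["tcp_pos"])*100,2),"turn",np.round(R.from_matrix(E.T@T).as_rotvec(),3))
if __name__=="__main__": rel(*map(float,sys.argv[1:5]))
E
python3 rel.py .40 .16 .27 1.6; python3 rel.py .559 -.218 .27 .69
```

```text
t 0.8 pos [0.2511 0.5449 0.2313] yaw 2.7098 open 0.996 grip 0.0 ft [ 0.9 -0.6  0.2] j [ 1.08  0.09  1.23  0.    1.82 -0.06]
shift cm [-29.63 -28.73  -3.87] turn [ 0.   -0.    1.11]
t 0.8 pos [0.2511 0.5449 0.2313] yaw 2.7098 open 0.996 grip 0.0 ft [ 0.9 -0.6  0.2] j [ 1.08  0.09  1.23  0.    1.82 -0.06]
shift cm [-59.89 -56.4   -3.87] turn [-0.   -0.    2.02]
```

```bash
python3 -m pendant '[0,0,-3,0,0,0.04,8.5, -2,-2,-4,0,0,0.12,8.5, -4.8,-4.6,-4,0,0,0.24,8.5, -7.6,-7.2,-4,0,0,0.36,8.5, -10.4,-9.9,-4,0,0,0.48,8.5, -13.2,-12.6,-4,0,0,0.6,8.5, -16,-15.3,-4,0,0,0.72,8.5, -18.8,-17.9,-4,0,0,0.84,8.5]' 30; python3 rel.py .559 -.218 .27 .69
```

```text
time: 1.47
tcp_pos: [0.3471, 0.3019, 0.2715]
ee_rot: [[-0.289, 0.957, 0.001], [0.957, 0.289, 0.0], [0.0, 0.001, -1.0]]
ft_force: [1.3, 0.4, 0.0]
opening: 0.998
gripper_force: 0.0
t 1.47 pos [0.3471 0.3019 0.2715] yaw 1.8643 open 0.998 grip 0.0 ft [1.3 0.4 0. ] j [ 0.64 -0.27  1.5  -0.    1.91  0.35]
shift cm [-55.9    5.24   0.15] turn [ 1.000e-03 -1.000e-03  1.174e+00]
```

```bash
python3 -m pendant '[-4,0.4,0,0,0,0.1,8.5, -8,0.8,0,0,0,0.2,8.5, -12,1.1,0,0,0,0.3,8.5, -16,1.5,0,0,0,0.4,8.5, -20,1.9,0,0,0,0.5,8.5, -24,2.3,0,0,0,0.6,8.5, -28,2.6,0,0,0,0.7,8.5, -32,3,0,0,0,0.8,8.5]'; python3 rel.py .559 -.218 .27 .69
```

```text
time: 2.13
tcp_pos: [0.4701, 0.0047, 0.2717]
ee_rot: [[0.485, 0.875, 0.001], [0.875, -0.485, 0.0], [0.001, 0.001, -1.0]]
ft_force: [0.7, -1.0, 0.7]
opening: 0.992
gripper_force: 0.0
t 2.13 pos [0.4701 0.0047 0.2717] yaw 1.0647 open 0.992 grip 0.0 ft [ 0.7 -1.   0.7] j [-0.06 -0.25  1.48  0.    1.91  0.44]
shift cm [-15.17  18.57   0.18] turn [ 0.001 -0.001  0.375]
```

```bash
python3 -m pendant '[-2.5,3,0.2,0,0,0.06,8.5, -5,6.1,0.2,0,0,0.13,8.5, -7.6,9.3,0.2,0,0,0.2,8.5, -10.1,12.4,0.2,0,0,0.26,8.5, -12.6,15.5,0.2,0,0,0.32,8.5, -14.5,17.7,0.2,0,0,0.36,8.5, -15.2,18.6,0.2,0,0,0.375,8.5, -15.2,18.6,0.2,0,0,0.375,8.5]'; python3 rel.py .559 -.218 .08 .69
```

```text
time: 2.8
tcp_pos: [0.5602, -0.2183, 0.2679]
ee_rot: [[0.77, 0.638, -0.002], [0.638, -0.77, 0.0], [-0.001, -0.002, -1.0]]
ft_force: [0.2, 0.7, -0.3]
opening: 0.996
gripper_force: 0.0
t 2.8 pos [ 0.5602 -0.2183  0.2679] yaw 0.6913 open 0.996 grip 0.0 ft [ 0.2  0.7 -0.3] j [-0.43  0.11  1.15 -0.    1.89  0.45]
shift cm [-0.05 -0.07 18.79] turn [-0.002  0.001  0.001]
```

```bash
python3 -m pendant '[0,0,2,0,0,0,8.5, 0,0,6,0,0,0,8.5, 0,0,10,0,0,0,8.5, 0,0,14,0,0,0,8.5, 0,0,17,0,0,0,8.5, 0,0,18.8,0,0,0,8.5, 0,0,18.8,0,0,0,8.5]'; python3 rel.py .559 -.218 .015 .69
python3 - <<'E'
from fit import *
r=lambda i:cv2.resize(i,(400,500),interpolation=cv2.INTER_CUBIC)
o=[]
for c,(v,u) in(("scene",(200,150)),("top",(150,290))):
    im,_=optics.capture(c); im=np.ascontiguousarray(im[...,::-1]); 
    x=cv2.resize(im[v:v+100,u:u+80],(400,500),interpolation=cv2.INTER_CUBIC)
    P=prism([.5495,-.226,.69],.044,.044)[:27]; uv=((proj(c,P)+.5-[u,v])*5).astype(np.int32)
    cv2.polylines(x,[uv],True,(0,255,0),1); o.append(x)
cv2.imwrite("pics/c2.png",np.hstack(o))
E
```

```text
time: 3.38
tcp_pos: [0.5572, -0.213, 0.0757]
ee_rot: [[0.767, 0.642, -0.008], [0.642, -0.767, 0.004], [-0.004, -0.009, -1.0]]
ft_force: [-0.4, -0.2, -0.7]
opening: 0.995
gripper_force: 0.0
t 3.38 pos [ 0.5572 -0.213   0.0757] yaw 0.6971 open 0.995 grip 0.0 ft [-0.4 -0.2 -0.7] j [-0.42  0.12  1.48  0.    1.55  0.45]
shift cm [-0.16  0.55  6.07] turn [-0.009  0.004  0.007]
```

View pics/c2.png

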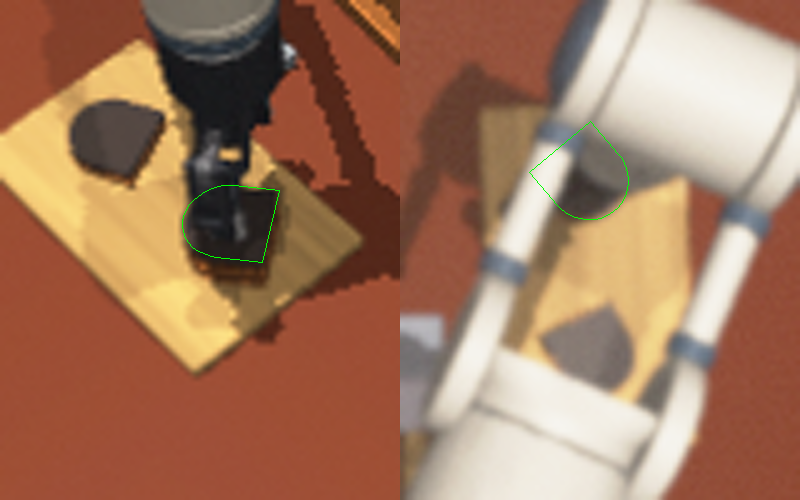

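```bash
python3 rel.py .559 -.219 .015 .69; python3 -m pendant '[0,0,0.5,0,0,0,8.5, 0,0,0.5,0,0,0,8.5]';python3 rel.py .559 -.219 .015 .69
```

```text
t 3.48 pos [ 0.5599 -0.2147  0.0819] yaw 0.6965 open 0.997 grip 0.0 ft [0.8 1.2 0.6] j [-0.42  0.11  1.47  0.    1.56  0.45]
shift cm [-0.35  0.28  6.69] turn [-0.    -0.     0.006]
time: 3.65
tcp_pos: [0.561, -0.2159, 0.0784]
ee_rot: [[0.768, 0.641, 0.003], [0.641, -0.768, -0.001], [0.002, 0.003, -1.0]]
ft_force: [0.0, 0.3, 0.0]
opening: 0.993
gripper_force: 0.0
t 3.65 pos [ 0.561  -0.2159  0.0784] yaw 0.6955 open 0.993 grip 0.0 ft [0.  0.3 0. ] j [-0.42  0.11  1.48  0.    1.55  0.45]
shift cm [-0.36  0.09  6.34] turn [ 0.003 -0.002  0.005]
```

```bash
python3 -m pendant '[-0.1,0,1,0,0,0,8.5, -0.2,0,2,0,0,0,8.5, -0.2,0,3,0,0,0,8.5, -0.2,0,4,0,0,0,8.5, -0.2,0,4.7,0,0,0,8.5, -0.2,0,5.2,0,0,0,8.5, -0.2,0,5.3,0,0,0,8.5, -0.2,0,5.3,0,0,0,8.5]';python3 -m pendant '[0,0,0,0,0,0,8.5, 0,0,0,0,0,0,8.5, 0,0,0,0,0,0,8.5]';python3 rel.py .559 -.218 .015 .69
```

```text
time: 4.32
tcp_pos: [0.5582, -0.2171, 0.0226]
ee_rot: [[0.768, 0.64, -0.001], [0.64, -0.768, 0.0], [-0.0, -0.001, -1.0]]
ft_force: [0.6, -0.3, -0.3]
opening: 0.998
gripper_force: 0.0
time: 4.57
tcp_pos: [0.5589, -0.2174, 0.024]
ee_rot: [[0.768, 0.64, 0.001], [0.64, -0.768, -0.0], [0.001, 0.001, -1.0]]
ft_force: [-0.6, -0.7, 0.3]
opening: 0.995
gripper_force: 0.0
t 4.57 pos [ 0.5589 -0.2174  0.024 ] yaw 0.6948 open 0.995 grip 0.0 ft [-0.6 -0.7  0.3] j [-0.43  0.15  1.54  0.    1.45  0.45]
shift cm [-0.03  0.05  0.9 ] turn [ 0.001 -0.001  0.005]
```

```bash
python3 -m pendant '[0,0,0.4,0,0,0,8.5, 0,0,0.8,0,0,0,8.5, 0,0,0.8,0,0,0,8.5, 0,0,0.8,0,0,0,7, 0,0,0.8,0,0,0,6, 0,0,0.8,0,0,0,5, 0,0,0.8,0,0,0,5, 0,0,0.8,0,0,0,5]' 45;python3 -m pendant '[0,0,0,0,0,0,5, 0,0,0,0,0,0,5, 0,0,0,0,0,0,5, 0,0,0,0,0,0,5]';python3 rel.py .559 -.218 .12 .69
```

```text
time: 5.23
tcp_pos: [0.5587, -0.2173, 0.0157]
ee_rot: [[0.768, 0.64, 0.001], [0.64, -0.768, -0.0], [0.0, 0.001, -1.0]]
ft_force: [0.9, -0.1, 2.2]
opening: 0.671
gripper_force: 50.0
time: 5.57
tcp_pos: [0.5587, -0.2173, 0.0157]
ee_rot: [[0.768, 0.64, 0.001], [0.64, -0.768, -0.0], [0.0, 0.001, -1.0]]
ft_force: [1.5, -0.0, 3.4]
opening: 0.672
gripper_force: 50.1
t 5.57 pos [ 0.5587 -0.2173  0.0157] yaw 0.6948 open 0.672 grip 50.1 ft [ 1.5 -0.   3.4] j [-0.43  0.15  1.55 -0.    1.44  0.45]
shift cm [ -0.02   0.08 -10.43] turn [ 0.001 -0.     0.005]
```

```bash
python3 -m pendant '[0,0,-0.5,0,0,0,5, 0,0,-1.5,0,0,0,5, 0,0,-3.5,0,0,0,5, 0,0,-6,0,0,0,5, 0,0,-9,0,0,0,5, 0,0,-12,0,0,0,5, 0,0,-15,0,0,0,5, 0,0,-18,0,0,0,5]';python3 -m pendant '[0,0,-3,0,0,0,5, 0,0,-5.5,0,0,0,5, 0,0,-7.5,0,0,0,5, 0,0,-8.5,0,0,0,5, 0,0,-8.5,0,0,0,5, 0,0,-8.5,0,0,0,5]';python3 rel.py .537 -.254 .27 .305
python3 - <<'E'
from fit import *
x=[]
for c in("scene","top"):
    im,_=optics.capture(c); x.append(np.ascontiguousarray(im[...,::-1]))
cv2.imwrite("pics/c3.png",np.hstack([cv2.resize(x[0][120:270,130:330],(800,600))]))
E
```

```text
time: 6.23
tcp_pos: [0.558, -0.217, 0.1972]
ee_rot: [[0.768, 0.64, -0.0], [0.64, -0.768, 0.0], [-0.0, -0.0, -1.0]]
ft_force: [-0.2, -0.2, -1.6]
opening: 0.669
gripper_force: 49.7
time: 6.73
tcp_pos: [0.5585, -0.2172, 0.2799]
ee_rot: [[0.768, 0.64, -0.0], [0.64, -0.768, 0.0], [-0.0, -0.0, -1.0]]
ft_force: [-0.0, -0.3, -1.9]
opening: 0.674
gripper_force: 49.7
t 6.73 pos [ 0.5585 -0.2172  0.2799] yaw 0.6948 open 0.674 grip 49.7 ft [-0.  -0.3 -1.9] j [-0.43  0.11  1.13 -0.    1.91  0.45]
shift cm [-4.    1.45  0.99] turn [-0.    0.    0.39]
```

View pics/c3.png

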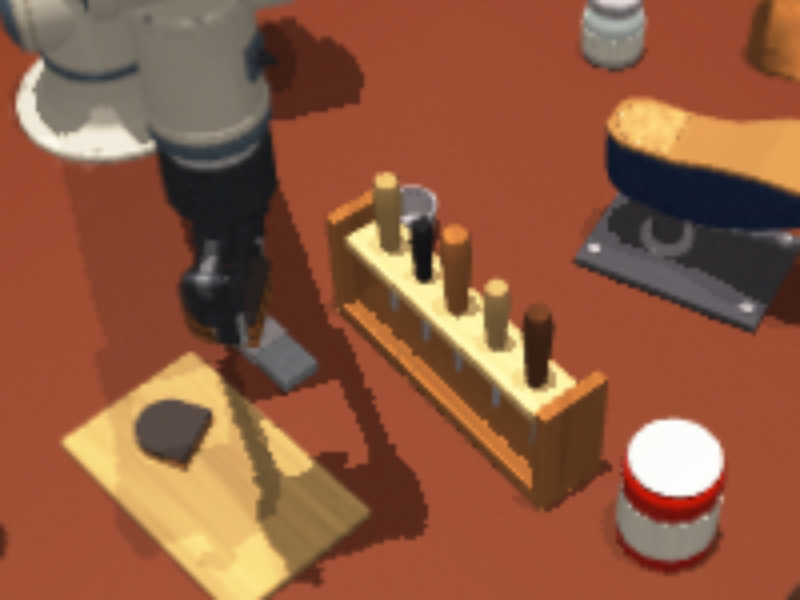

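```bash
python3 rel.py .5487 .2577 .28 .305
```

```text
t 6.83 pos [ 0.5581 -0.217   0.278 ] yaw 0.6948 open 0.671 grip 49.7 ft [ 1.  -0.3 -1.8] j [-0.43  0.11  1.13 -0.    1.91  0.45]
shift cm [ 29.67 -37.07  -0.13] turn [-0.003  0.002  0.39 ]
```

```bash
python3 -m pendant '[0.6,-0.8,0,0,0,0.01,5, 1.8,-2.3,0,0,0,0.03,5, 3.6,-4.5,0,0,0,0.05,5, 5.6,-7,0,0,0,0.08,5, 7.6,-9.5,0,0,0,0.1,5, 9.6,-12,0,0,0,0.13,5, 11.6,-14.5,0,0,0,0.16,5, 13.6,-17,0,0,0,0.18,5]'; python3 rel.py .5487 .2577 .28 .305
```

```text
time: 7.5
tcp_pos: [0.5532, 0.0026, 0.2789]
ee_rot: [[0.871, 0.491, -0.002], [0.491, -0.871, 0.0], [-0.002, -0.001, -1.0]]
ft_force: [0.4, -0.7, -1.4]
opening: 0.671
gripper_force: 49.8
t 7.5 pos [0.5532 0.0026 0.2789] yaw 0.513 open 0.671 grip 49.8 ft [ 0.4 -0.7 -1.4] j [-0.06 -0.02  1.26  0.    1.9   1.  ]
shift cm [ 12.13 -22.44  -0.1 ] turn [-0.001  0.002  0.208]
```

```bash
python3 -m pendant '[1.5,-2.8,0,0,0,0.03,5, 3,-5.6,0,0,0,0.055,5, 4.5,-8.4,0,0,0,0.08,5, 6,-11.1,0,0,0,0.105,5, 7.5,-13.9,0,0,0,0.13,5, 9,-16.6,0,0,0,0.155,5, 10.4,-19.2,0,0,0,0.18,5, 11.4,-21,0,0,0,0.2,5]';python3 -m pendant '[0.5,-1,0,0,0,0.01,5, 0.5,-1,0,0,0,0.01,5, 0.5,-1,0,0,0,0.01,5, 0.5,-1,0,0,0,0.01,5]'; python3 rel.py .5487 .2577 .20 .305
```

```text
time: 8.17
tcp_pos: [0.5485, 0.2425, 0.2786]
ee_rot: [[0.951, 0.31, -0.003], [0.31, -0.951, -0.0], [-0.003, -0.001, -1.0]]
ft_force: [0.6, -1.5, -1.0]
opening: 0.672
gripper_force: 49.8
time: 8.5
tcp_pos: [0.5513, 0.2498, 0.2796]
ee_rot: [[0.954, 0.3, -0.001], [0.3, -0.954, -0.001], [-0.001, 0.0, -1.0]]
ft_force: [0.1, -0.4, -1.4]
opening: 0.673
gripper_force: 49.7
t 8.5 pos [0.5513 0.2498 0.2796] yaw 0.3046 open 0.673 grip 49.7 ft [ 0.1 -0.4 -1.4] j [ 0.37  0.12  1.11 -0.    1.91  1.64]
shift cm [-0.   -0.83  7.96] turn [ 0.     0.001 -0.   ]
```

```bash
python3 -m pendant '[0,-0.4,1,0,0,0,5, 0,-0.8,3,0,0,0,5, 0,-0.8,5,0,0,0,5, 0,-0.8,6.5,0,0,0,5, 0,-0.8,7.5,0,0,0,5, 0,-0.8,8,0,0,0,5, 0,-0.8,8,0,0,0,5, 0,-0.8,8,0,0,0,5]';python3 -m pendant '[0,0,0,0,0,0,5, 0,0,0,0,0,0,5, 0,0,0,0,0,0,5]'; python3 rel.py .5487 .2577 .164 .305
python3 - <<'E'
from fit import *
from fit import _p
s=arm.get_state(); T=np.array(s["tcp_pos"]); yaw=.305; o=[]
q=[T[0]-.0123*np.cos(yaw),T[1]-.0123*np.sin(yaw),yaw]; zu=T[2]-.0037
for c,(v,u) in(("scene",(120,265)),("top",(115,145))):
    im,d=optics.capture(c); im=np.ascontiguousarray(im[...,::-1]); np.save(f"{c}2.npy",d); cv2.imwrite(f"pics/{c}2.png",im)
    x=cv2.resize(im[v:v+100,u:u+80],(400,500),interpolation=cv2.INTER_CUBIC)
    P=prism(q,zu,zu+.032); S=prism([.537,.254,.305],.15,.15)[:27]
    for Q,col in((P[:27],(0,255,0)),(P[27:],(0,255,0)),(S,(255,0,255))):
        cv2.polylines(x,[((proj(c,Q)+.5-[u,v])*5).astype(np.int32)],True,col,1)
    o.append(x)
cv2.imwrite("pics/c4.png",np.hstack(o))
E
```

```text
time: 9.17
tcp_pos: [0.5494, 0.2578, 0.2008]
ee_rot: [[0.954, 0.3, 0.001], [0.3, -0.954, 0.0], [0.001, -0.0, -1.0]]
ft_force: [0.8, 0.1, -0.6]
opening: 0.666
gripper_force: 49.7
time: 9.42
tcp_pos: [0.5495, 0.2582, 0.2014]
ee_rot: [[0.954, 0.3, 0.002], [0.3, -0.954, 0.001], [0.002, -0.0, -1.0]]
ft_force: [0.4, -0.6, -1.1]
opening: 0.672
gripper_force: 49.7
t 9.42 pos [0.5495 0.2582 0.2014] yaw 0.3048 open 0.672 grip 49.7 ft [ 0.4 -0.6 -1.1] j [ 0.38  0.1   1.27 -0.    1.77  1.65]
shift cm [-0.1   0.02  3.74] turn [-0.    -0.002 -0.   ]
```

View pics/c4.png

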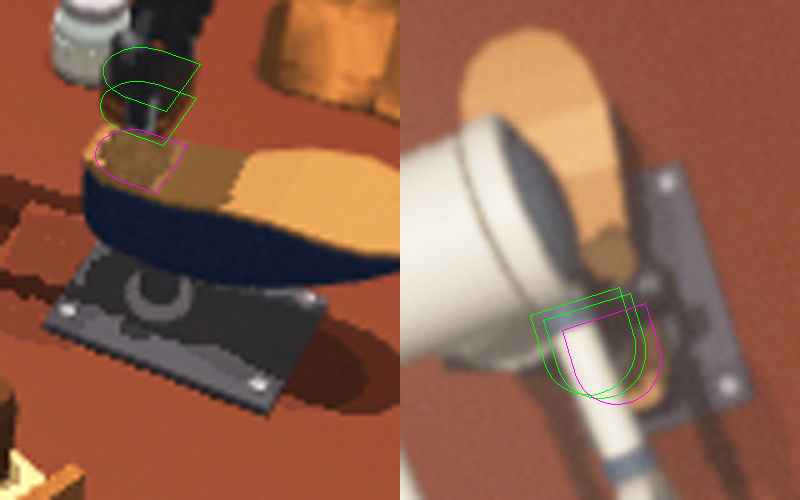

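Run:
```python
from fit import *
s=arm.get_state(); T=np.array(s["tcp_pos"]); yaw=.305
q=[T[0]-.0123*np.cos(yaw),T[1]-.0123*np.sin(yaw),yaw]; zu=T[2]-.0037
im=cv2.imread("pics/scene2.png"); v,u=122,278
x=cv2.resize(im[v:v+40,u:u+36],(540,600),interpolation=cv2.INTER_NEAREST); x=(255*(x/255.)**.5).astype(np.uint8)
P=prism(q,zu,zu+.032)
for Q in(P[:27],P[27:]): cv2.polylines(x,[((proj("scene",Q)+.5-[u,v])*15).astype(np.int32)],True,(0,255,0),1)
cv2.imwrite("pics/c5.png",x)
w,uv=world("scene",np.load("scene2.npy"),np.ones((384,512),bool))
m=(abs(w[:,0]-.537)<.06)&(abs(w[:,1]-.254)<.06)&(w[:,2]>.185)&(w[:,2]<.24); w=w[m]-[q[0],q[1],zu]
c,s_=np.cos(yaw),np.sin(yaw); L=w@np.array([[c,-s_,0],[s_,c,0],[0,0,1]])
for a in np.arange(0,.034,.004):
    k=(L[:,2]>=a-.004)&(L[:,2]<a); 
    if k.any(): print(round(a,3),k.sum(),np.round([L[k,0].min(),L[k,0].max(),L[k,1].min(),L[k,1].max()],4))
f=(L[:,0]>.02)&(abs(L[:,1])<.026)&(L[:,2]<.03)&(L[:,0]<.04); print("breast",f.sum(),np.round(np.median(L[f],0),4),np.polyfit(L[f,1],L[f,0],1))
```

```text
0.0 3 [-0.0038  0.0275 -0.0245  0.0109]
0.004 8 [-0.0228  0.0288 -0.0276  0.0271]
0.008 10 [-0.0231  0.0299 -0.0285 -0.0051]
0.012 14 [-0.0236  0.0299 -0.0343  0.0209]
0.016 13 [-0.0253  0.0284 -0.0351  0.0247]
0.02 7 [-0.0221  0.0295 -0.0396  0.0114]
0.024 21 [-0.0247  0.0296 -0.0435  0.0206]
0.028 11 [-0.0121  0.0305 -0.0415  0.0022]
0.032 25 [-0.0318  0.0297 -0.0418  0.0315]
breast 35 [ 0.0284 -0.0043  0.0174] [0.03809502 0.02817864]
```

View pics/c5.png

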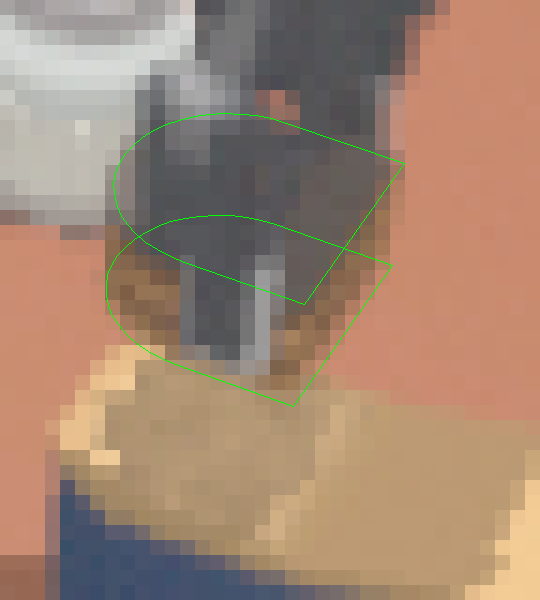

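```bash
python3 -m pendant '[0,0,0.4,0,0,0,5, 0,0,0.9,0,0,0,5, 0,0,1.4,0,0,0,5, 0,0,1.9,0,0,0,5, 0,0,2.3,0,0,0,5, 0,0,2.6,0,0,0,5, 0,0,2.8,0,0,0,5, 0,0,2.8,0,0,0,5]';python3 -m pendant '[0,0,0,0,0,0,5, 0,0,0,0,0,0,5, 0,0,0,0,0,0,5, 0,0,0,0,0,0,5]'; python3 rel.py .5487 .2577 .1645 .305
```

```text
time: 10.18
tcp_pos: [0.549, 0.258, 0.1715]
ee_rot: [[0.954, 0.3, -0.001], [0.3, -0.954, -0.0], [-0.001, 0.0, -1.0]]
ft_force: [0.3, -0.7, -1.0]
opening: 0.667
gripper_force: 49.7
time: 10.52
tcp_pos: [0.5493, 0.2581, 0.1726]
ee_rot: [[0.954, 0.3, 0.001], [0.3, -0.954, 0.0], [0.001, -0.0, -1.0]]
ft_force: [-0.9, 1.0, -0.9]
opening: 0.673
gripper_force: 49.7
t 10.52 pos [0.5493 0.2581 0.1726] yaw 0.3048 open 0.673 grip 49.7 ft [-0.9  1.  -0.9] j [0.38 0.11 1.32 0.   1.72 1.65]
shift cm [-0.07  0.02  0.81] turn [-0.    -0.001 -0.   ]
```

```bash
python3 -m pendant '[0,0,0.2,0,0,0,5, 0,0,0.4,0,0,0,5, 0,0,0.6,0,0,0,5, 0,0,0.75,0,0,0,5, 0,0,0.8,0,0,0,5, 0,0,0.8,0,0,0,5, 0,0,0.8,0,0,0,5, 0,0,0.8,0,0,0,5]';python3 -m pendant '[0,0,0,0,0,0,5, 0,0,0,0,0,0,5, 0,0,0,0,0,0,5, 0,0,0,0,0,0,5]'; python3 rel.py .5487 .2577 .1645 .305
python3 - <<'E'
from fit import *
s=arm.get_state(); T=np.array(s["tcp_pos"]); yaw=.305
q=[T[0]-.0123*np.cos(yaw),T[1]-.0123*np.sin(yaw),yaw]; zu=T[2]-.0037
im,d=optics.capture("scene"); im=im[...,::-1]; v,u=122,273
x=cv2.resize(im[v:v+50,u:u+60],(720,600),interpolation=cv2.INTER_CUBIC); x=(255*(x/255.)**.5).astype(np.uint8)
P=prism(q,zu,zu+.032);S=prism([.537,.254,.305],.15,.15)[:27]
for Q,c in((P[:27],(0,255,0)),(S,(255,0,255))): cv2.polylines(x,[((proj("scene",Q)+.5-[u,v])*12).astype(np.int32)],True,c,1)
cv2.imwrite("pics/c6.png",x)
E
```

```text
time: 11.18
tcp_pos: [0.5492, 0.2581, 0.1644]
ee_rot: [[0.954, 0.3, 0.0], [0.3, -0.954, 0.0], [0.0, -0.0, -1.0]]
ft_force: [-1.0, 0.1, -0.6]
opening: 0.672
gripper_force: 49.7
time: 11.52
tcp_pos: [0.5492, 0.258, 0.1643]
ee_rot: [[0.954, 0.3, 0.0], [0.3, -0.954, 0.0], [0.0, 0.0, -1.0]]
ft_force: [-0.0, -0.3, -1.4]
opening: 0.67
gripper_force: 49.7
t 11.52 pos [0.5492 0.258  0.1643] yaw 0.3047 open 0.67 grip 49.7 ft [-0.  -0.3 -1.4] j [ 0.38  0.11  1.33 -0.    1.7   1.65]
shift cm [-0.06  0.02 -0.02] turn [ 0. -0. -0.]
```

View pics/c6.png

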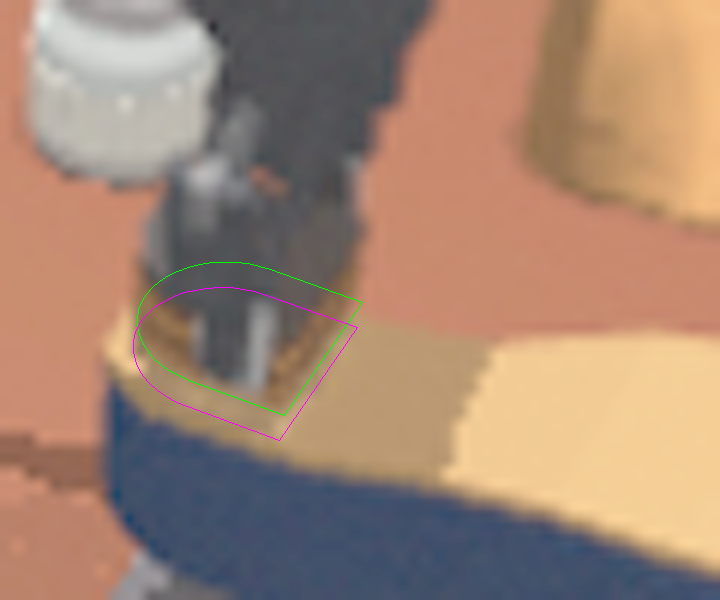

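```bash
python3 -c "
from station import arm
print(arm.get_state()['qvel']); print(arm.finish_job())"
```

```text
[-0.0002557   0.00098744 -0.00129289 -0.0016341  -0.0011147  -0.00031041]
the job is handed in; nothing more can be done
None
```

I handed the job in with the taller heel block held still about 1 cm above the heel seat, by my measurements squarely over it with the straight edge towards the toe. It took about 12 s, and I saw no sign of contact with the shoe or the rack.

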